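# Unpack a dental model from its carton

### The job

Unpack the case that has come in to the dental lab: swing both flaps of the small cardboard carton right up and over to the outside, well past upright, so that the opening is fully clear and they stay back. Then lift the yellow stone dental model out and set it down gently, upright, on the floor of the green work pan, and let go. Do not drop or tip the model, and leave the crucible, the wax tin and the bottle where they are.

Things in the scene. Friction and masses are not known exactly. Their poses are not given: they have to be found in the camera images.
- carton: fixed open-topped cardboard carton, 150 (x) x 190 (y) x 75 mm high, walls and floor 4 mm. Origin: centre of underside, z up. Flaps on its +y rim (left) and -y rim (right), partly raised, leave a slot over 50 mm wide between their free edges. Its two end flaps are folded flat down the outside of the -x and +x walls. Yaw within 0.35 rad; stands left or right of centre, the pan on the other side
- flap_left (a joint): hinge of the left flap, along the carton's +y rim (line parallel to carton x, 95 mm from its centre, z = 75 mm). 0 = level, closed; grows as the free edge swings up and out; 1.57 upright; stop at 2.8. Starts at 0.3 to 0.8. Hinge friction only (0.05 N m, under 1 N at the edge): it stays where it is left. Flap: cardboard 4 mm thick, 146 mm along the hinge, 70 mm hinge to free edge
- flap_right (a joint): hinge of the right flap, along the carton's -y rim (line parallel to carton x, 95 mm from its centre, z = 75 mm). 0 = level, closed; grows as the free edge swings up and out; 1.57 upright; stop at 2.8. Starts at 0.3 to 0.8. Hinge friction only (0.05 N m, under 1 N at the edge): it stays where it is left. Flap: cardboard 4 mm thick, 146 mm along the hinge, 70 mm hinge to free edge
- flap_left_edge (a point): middle of the free edge of the left flap, 70 mm from its hinge line; moves with the flap
- flap_right_edge (a point): middle of the free edge of the right flap, 70 mm from its hinge line; moves with the flap
- model: yellow stone model of a jaw, upright on the carton's floor, 100 to 205 g. Origin: centre of underside, z up. Upright sides 34 mm high; grip it across its two parallel side faces, 52 mm apart (y = -26 and +26 mm, from x = -13 to +27 mm). A nose 36 mm wide reaches to x = -27 mm. On top a horseshoe of pale teeth, to 43 mm above the underside, its curve towards -x
- tray: shallow green plastic work pan that does not move, 160 (its x) x 140 (its y) x 25 mm high, walls and floor 5 mm thick. Origin: centre of its underside, z up; the inner floor lies 5 mm above it
- crucible: bystander: white ceramic casting crucible with a yellow top, 68 mm across, 72 mm high, loose, beyond the carton. Origin: centre of its underside
- wax_tin: bystander: low round metal tin with red wax lumps, 68 mm across, about 37 mm high, loose, off to the right. Origin: centre of its underside
- soap_bottle: bystander: clear bottle with a blue cap, 56 mm across, 130 mm high, loose, off to the left. Origin: centre of its underside
Things that resemble listed ones, but are neither listed nor needed, are in the scene too. Of the things that look like the carton, the smaller one is meant.

How it is judged:
On the way, in this order (a step that is already met when the one before it is completed fails the run):
1. both flaps are swung open past 2.0 rad (115 degrees, well past upright), the model still down in the carton (value of joint each of flap_left, flap_right above 2 rad and z of model in the frame of carton below 0.03 m), for 0.2 s.
2. the model is lifted clear of the carton's rim (z of model in the frame of carton above 0.08 m), for 0.1 s.
At the end, for the whole second after the job is handed in: Both flaps stand open past 2.0 rad, and the model stands at rest on the floor of the green pan, its origin within 60 mm (pan x) and 50 mm (pan y) of the pan's centre and less than 10 mm above the pan's underside, tilted less than 0.1 rad, released (value of joint each of flap_left, flap_right above 2 rad and x of model in the frame of tray between -0.06 and 0.06 m and y of model in the frame of tray between -0.05 and 0.05 m and z of model in the frame of tray between 0 and 0.01 m and angle between model's own z axis and vertical below 0.1 rad and linear speed of model below 0.02 m/s); the robot touches nothing.
It fails at once if the model falls or is thrown: it moves faster than 0.5 m/s while the fingers do not touch it (a drop of more than about 13 mm) (linear speed of model above 0.5 m/s and contact force between model and the fingers below 0.05 N).
It fails at once if the model is tipped more than 45 degrees (angle between model's own z axis and vertical above 0.785 rad).
It fails at once if the crucible is pushed more than 30 mm or tipped over (distance of crucible from where it was at the start of the episode above 0.03 m or angle between crucible's own z axis and vertical above 0.5 rad).
It fails at once if the wax tin is pushed more than 30 mm or tipped over (distance of wax_tin from where it was at the start of the episode above 0.03 m or angle between wax_tin's own z axis and vertical above 0.5 rad).
It fails at once if the soap bottle is pushed more than 30 mm or tipped over (distance of soap_bottle from where it was at the start of the episode above 0.03 m or angle between soap_bottle's own z axis and vertical above 0.5 rad).
It also fails if it takes over 69 s, if anything falls off the work surface, if the arm or the gripper's body presses on something with over 40 N, if the wrist force passes 120 N, or if a joint passes its speed limit or range.

### The arm

A 6-joint arm with a two-finger parallel gripper is mounted at the origin on the work surface. World frame = base frame: x ahead of the robot, y to its left, z up, the work surface at z = 0. Lengths are in m, angles in rad, forces in N, time in s.
With the tool pointing down it reaches from about 0.325 to 0.775 m from the base axis. Payload 5.5 kg.
Tool frame: the origin (TCP) lies on the centre line of the jaws, within the pads' length; the fingertips stand 22 mm ahead of it and the grasp point (between the pads) lies 3 mm ahead of it; y points along the fingers, z is the direction in which the jaws open and shut, and the axes are right-handed (so a half turn about y gives the same grasp; the last joint's range is limited). The gripper opens to 85 mm and grips with 20 to 120 N. Pads are 22 mm wide; open, the fingers measure 114 mm over their backs; the gripper's body (76 mm by 85 mm) begins 54 mm behind the grasp point. The pads swing forward as they close: fully open they stand 13 mm farther back than shut.
Start: joints at [1.218, 0.091, 1.231, -0, 1.82, -0.057], TCP at [0.175, 0.574, 0.253] pointing down, gripper open.
Joint ranges: [-2.87, 2.87], [-0.86, 2.18], [0.17, 2.46], [-1.51, 4.65], [0.06, 2.69], [-2.65, 2.65]. Speed limits (rad/s): [2.57, 2.57, 3.01, 3.14, 3.14, 3.14].

### API

Orientations are given as a unit quaternion [x, y, z, w].
In Python, from station import * gives the robot as it stands.
- The arm moves only by the shell command python3 -m pendant 'ROWS' [FORCE]. ROWS is JSON, a list of rows, each an object of numbers: "dx", "dy", "dz": the shift along the tool's x, y, z in m; "wx", "wy", "wz": the turn, a rotation vector about the tool's x, y, z in rad; "gripper": the opening, from 0 (shut) to 1 (fully open). In form: [{"dx": .., "dy": .., "dz": .., "wx": .., "wy": .., "wz": .., "gripper": ..}, ...]. A call has 1 to 8 rows; each row shifts and turns the commanded pose from where the row before left it, along the tool's axes as they then stand; what a row does not reach is not made up. A row lasts 1/10 s, in which the tool goes at most 50 mm and 8.59 degrees, less where a joint would pass 70% of its speed; a pose out of reach is approached as far as the arm can. A call is refused whole if a number of a shift passes 0.05 or a number of a turn 0.15, either way. A call with a gripper value outside its range is refused whole. The fingers move at their own pace and stop on an object; FORCE is the grip in N (left out, the last holds). Time passes only in rows, so rows that do not move let the fingers close. It gives the time, the measured TCP pose, the force and the opening at its end, in the units of the state.
- get_obs(): the state, without advancing time (a new reading comes with each control period).
- read_camera(name): name is "scene" or "side" or "wrist"; returns a dict with "pixels" (420x560x3 uint8, red, green, blue), "intrinsics" (3x3 intrinsics, pixels), "dist" ([k1, k2, p1, p2, k3] as OpenCV has them; the pictures are not rectified), "rvec" (rotation vector, rad) and "tvec" (3), from world to camera coordinates, as OpenCV has them; the wrist camera has in their place "tool_from_camera" (4x4, takes a point from camera to tool coordinates, whose origin is the TCP and whose axes are the tool frame's). Camera axes: x right, y down, z forward; pixel columns grow to the right and rows downward; lengths in m; the calibration is good to about 2 mm. A picture is of the moment at which its call begins: read the wrist's pose just before it. There is no depth.
- hand_in(): hands the job in, once; it reports no verdict.
The state is a dict: "clock": time; "joint_pos": joint angles; "dq": joint speeds; "joint_torque": joint torques, N m; "ee_pos": TCP position; "ee_rot": TCP orientation; "contact_force": force on the tool from outside, world axes, zero at the start; "ft_torque": the same for the moment, N m; "opening": opening from 0.0 (shut) to 1.0 (fully open).
Only numpy, scipy, OpenCV 4.12 (cv2) and the standard library are available. Lean on these libraries where they do the work, as an engineer would, in place of code of your own. Each camera call takes 0.05 s, during which the arm holds its last target.

## Working session

There is one attempt and no reset: what is moved stays moved. The work goes in short steps, Python scripts to look and compute and a shell command to move; the robot and the scene stay as the last step left them, time stands still between calls to the robot, and variables do not carry over. Pictures are saved under pics/ and viewed, and the job is handed in when it is done.

```bash
mkdir -p pics; ls; python3 - <<'E'
from station import *
import cv2
print(get_obs())
for n in ["scene","side","wrist"]:
    c=read_camera(n); cv2.imwrite(f"pics/{n}0.png",c["pixels"][:,:,::-1])
    print(n,{k:v for k,v in c.items() if k!="pixels"})
E
```

```text
pics
{'clock': 0.0, 'joint_pos': array([ 1.21831904e+00,  9.18458237e-02,  1.23191955e+00,  2.81736997e-06,
        1.81980975e+00, -5.66664107e-02]), 'dq': array([-1.72550441e-03, -1.96029411e-05, -1.78805093e-04, -6.01017820e-05,
        7.14046212e-04, -1.52951666e-03]), 'joint_torque': array([-8.17560358e-04, -4.58733809e+01, -4.18020487e+01, -1.44941605e-04,
        1.18249515e-02,  3.80959170e-05]), 'ee_pos': array([0.17480328, 0.57370691, 0.25213963]), 'ee_rot': array([ 0.70007232, -0.10434708,  0.10406041, -0.69870013]), 'contact_force': array([ 0.54501504, -0.16758174,  0.05727797]), 'ft_torque': array([-0.03857604,  0.04233782,  0.03305492]), 'opening': 1.0041952089201758}
scene {'intrinsics': array([[411.23609046,   0.        , 283.1397513 ],
       [  0.        , 411.23609046, 210.48314065],
       [  0.        ,   0.        ,   1.        ]]), 'dist': array([-0.1030969,  0.       ,  0.       ,  0.       ,  0.       ]), 'rvec': array([ 2.18248332,  1.29501063, -0.45514057]), 'tvec': array([-0.38060762, -0.36265407,  1.58622582])}
side {'intrinsics': array([[396.50416116,  
[... 240 characters left out ...]
85228463,  0.40695877]), 'tvec': array([-0.42886535,  0.35619859,  0.80523499])}
wrist {'intrinsics': array([[355.74843664,   0.        , 282.68941668],
       [  0.        , 355.74843664, 214.55833745],
       [  0.        ,   0.        ,   1.        ]]), 'dist': array([-0.05144606,  0.        ,  0.        ,  0.        ,  0.        ]), 'tool_from_camera': array([[ 9.66796355e-04,  9.49649074e-01,  3.13314063e-01,
        -8.04437550e-02],
       [-1.11225123e-03, -3.13312995e-01,  9.49649267e-01,
        -1.20808171e-01],
       [ 9.99998914e-01, -1.26660140e-03,  7.53338487e-04,
        -4.25579746e-04],
       [ 0.00000000e+00,  0.00000000e+00,  0.00000000e+00,
         1.00000000e+00]])}
```

View pics/scene0.png

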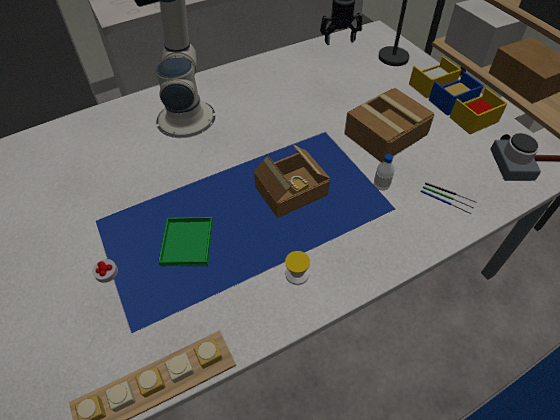

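View pics/side0.png

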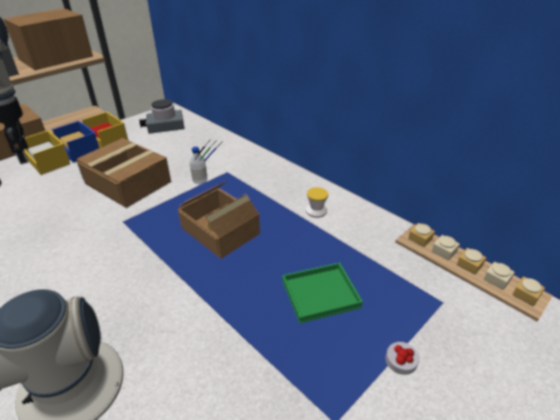

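View pics/wrist0.png

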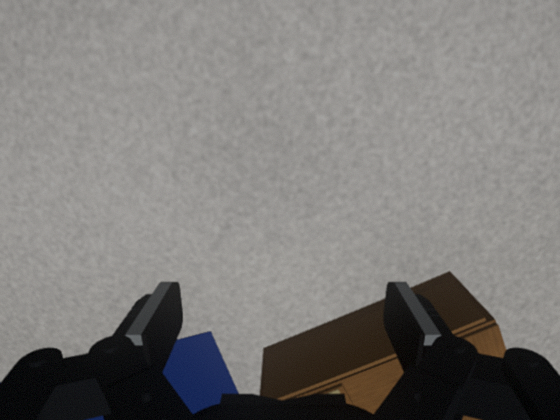

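The scene view shows the small carton at about (291,183), the pan at (187,241), the bottle at (385,172), the crucible at (297,267) and the tin at (105,269). The larger lookalike carton is at (390,123). I'll enlarge the crops next so I can pick points precisely.

```bash
cat > h.py <<'E'
import numpy as np, cv2
from scipy.spatial.transform import Rotation as R
from station import *
def cam(n):
    o=get_obs(); c=read_camera(n); c["name"]=n
    if n=="wrist":
        T=np.eye(4);T[:3,:3]=R.from_quat(o["ee_rot"]).as_matrix();T[:3,3]=o["ee_pos"]
        M=np.linalg.inv(T@c["tool_from_camera"]); c["rvec"]=cv2.Rodrigues(M[:3,:3])[0].ravel(); c["tvec"]=M[:3,3]
    return c
def proj(c,P):
    return cv2.projectPoints(np.atleast_2d(np.array(P,float)),c["rvec"],c["tvec"],c["intrinsics"],c["dist"])[0][:,0]
def unproj(c,uv,z):
    n=cv2.undistortPoints(np.array(uv,float).reshape(-1,1,2),c["intrinsics"],c["dist"])[:,0]
    Rm=cv2.Rodrigues(c["rvec"])[0]; C=-Rm.T@c["tvec"]
    d=np.c_[n,np.ones(len(n))]@Rm
    return C+d*((z-C[2])/d[:,2])[:,None]
def boxpts(x,y,yaw,sx,sy,z0,z1):
    q=np.array([[a*sx/2,b*sy/2] for a,b in((1,1),(-1,1),(-1,-1),(1,-1))])
    c,s=np.cos(yaw),np.sin(yaw); q=q@np.array([[c,s],[-s,c]])+[x,y]
    return np.array([[*p,z] for z in(z0,z1) for p in q])
def crop(c,box,k,name):
    x0,y0,x1,y1=box
    im=cv2.resize(c["pixels"][y0:y1,x0:x1,::-1],None,fx=k,fy=k,interpolation=cv2.INTER_CUBIC)
    cv2.imwrite("pics/"+name,im)
E
python3 - <<'E'
from h import *
import pickle
S=cam("scene");D=cam("side"); pickle.dump((S,D),open("c0.pkl","wb"))
crop(S,(240,130,400,220),5,"sc1.png"); crop(S,(150,205,230,275),7,"sp1.png"); crop(D,(170,170,270,260),7,"dc1.png"); crop(D,(270,250,370,330),7,"dp1.png")
for n,c,uv,z in[("car",S,(291,183),.05),("pan",S,(187,241),.01),("bot",S,(385,172),.06),("cru",S,(297,270),.04),("tin",S,(105,269),.02),("big",S,(390,123),.05)]: print(n,unproj(c,[uv],z).round(3))
E
```

```text
car [[0.537 0.17  0.05 ]]
pan [[ 0.558 -0.196  0.01 ]]
bot [[0.649 0.455 0.06 ]]
cru [[0.815 0.034 0.04 ]]
tin [[ 0.543 -0.44   0.02 ]]
big [[0.455 0.63  0.05 ]]
```

View pics/sc1.png

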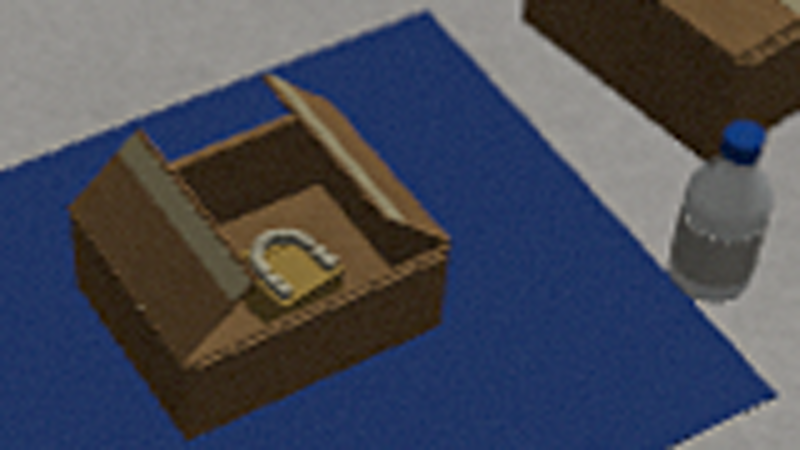

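View pics/dc1.png

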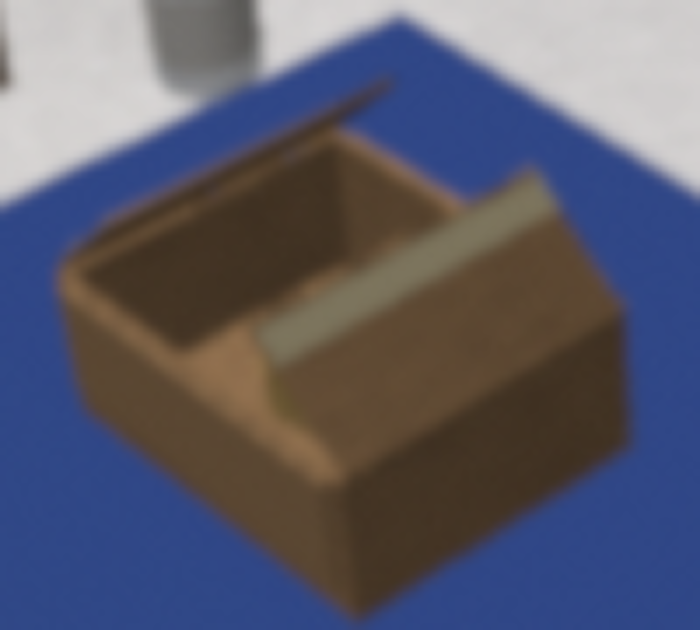

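View pics/sp1.png

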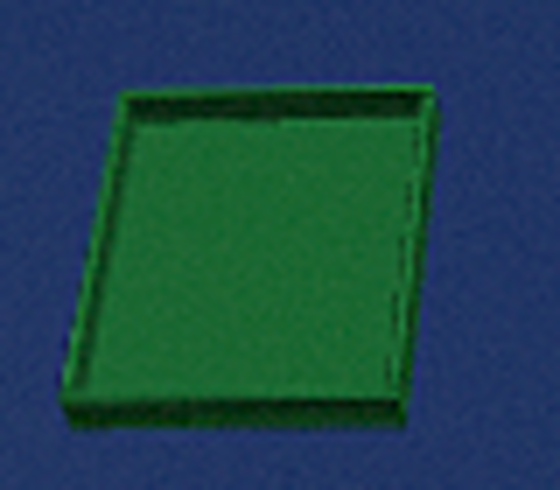

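View pics/dp1.png

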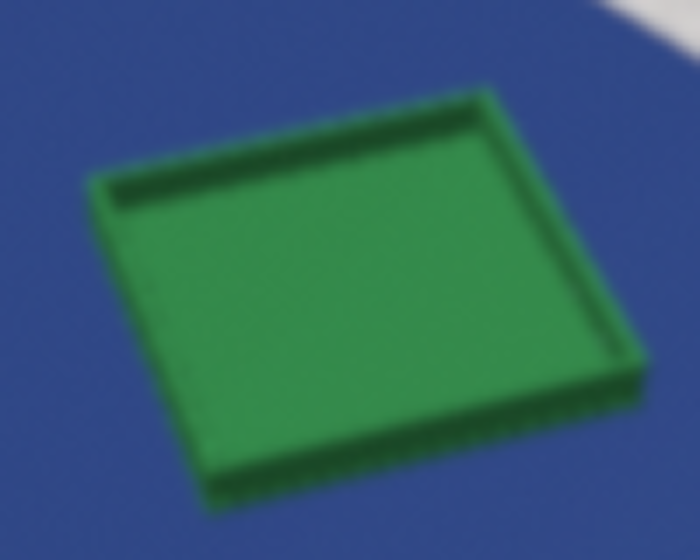

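```bash
cat > fit.py <<'E'
from h import *
import pickle
from scipy.optimize import least_squares
S,D=pickle.load(open("c0.pkl","rb"))
def px(L,x0,y0,k): return (np.array(L,float)+.5)/k-.5+[x0,y0]
def carton_pts(p):
    x,y,yaw,al,ar=p
    L=[]
    c,s=np.cos(yaw),np.sin(yaw)
    def W(a,b,z): return [x+c*a-s*b,y+s*a+c*b,z]
    o={}
    for i,a in((1,.075),(-1,-.075)):
        for j,b in((1,.095),(-1,-.095)):
            o[i,j,0]=W(a,b,0);o[i,j,1]=W(a,b,.075)
        o[i,'l']=W(i*.073,.095-.07*np.cos(al),.075+.07*np.sin(al))
        o[i,'r']=W(i*.073,-.095+.07*np.cos(ar),.075+.07*np.sin(ar))
    return o
sk={(1,-1,0):(188,438),(1,-1,1):(192,368),(1,1,1):(450,240),(1,1,0):(438,325),(-1,-1,1):(70,210),(-1,-1,0):(78,285),(-1,'r'):(140,130),(1,'r'):(240,300),(-1,'l'):(268,75),(1,'l'):(400,222)}
dk={(-1,-1,1):(345,480),(-1,-1,0):(357,620),(1,-1,1):(628,308),(1,-1,0):(630,443),(-1,1,1):(62,280),(-1,1,0):(85,405),(-1,'r'):(262,325),(1,'r'):(530,168),(1,'l'):(392,80)}
def res(p):
    o=carton_pts(p);r=[]
    r.append(proj(S,[o[k] for k in sk])-px(list(sk.values()),240,130,5))
    r.append(proj(D,[o[k] for k in dk])-px(list(dk.values()),170,170,7))
    return np.concatenate(r)
f=least_squares(lambda p:res(p).ravel(),[.537,.17,0,.6,.6],loss="soft_l1")
print("carton",f.x.round(4)); print(res(f.x).round(1).tolist())
np.save("carton.npy",f.x)
sp=px([(120,92),(437,88),(408,400),(65,395)],150,205,7); sk2=[(-1,-1),(-1,1),(1,1),(1,-1)]
dp=px([(90,178),(488,88),(645,362),(208,480)],270,250,7); dk2=[(-1,1),(1,1),(1,-1),(-1,-1)]
def tp(p,ks): 
    b=boxpts(p[0],p[1],p[2],.16,.14,0,.025)[4:]; m={(1,1):0,(-1,1):1,(-1,-1):2,(1,-1):3}
    return b[[m[k] for k in ks]]
r2=lambda p:np.concatenate([proj(S,tp(p,sk2))-sp,proj(D,tp(p,dk2))-dp])
g=least_squares(lambda p:r2(p).ravel(),[.558,-.196,0],loss="soft_l1")
print("pan",g.x.round(4)); print(r2(g.x).round(1).tolist())
E
python3 fit.py
```

```text
carton [0.5312 0.1757 0.0268 0.8201 0.7786]
[[0.3, 1.7], [-1.0, 0.5], [0.6, 2.1], [1.1, 0.7], [0.1, 0.4], [-0.1, 1.0], [-0.4, -0.1], [3.6, -3.7], [-0.4, 0.1], [-1.7, -0.3], [-0.6, 0.4], [0.4, 0.7], [-0.2, 0.1], [0.4, 0.6], [-1.0, -0.8], [-0.3, 0.9], [-1.8, -0.3], [0.7, -0.6], [-0.4, -0.7]]
pan [ 0.5591 -0.1971 -0.4821]
[[-0.1, -0.4], [-0.3, -0.6], [-1.2, -0.1], [-1.0, 1.2], [-1.0, -0.5], [-0.3, -0.5], [0.5, -0.3], [-0.1, -1.2]]
```

```bash
cat > go.py <<'E'
import sys
from h import *
def to(target,yaw=None):
    """print total tool-axis shift to target TCP and yaw turn needed: yaw=world angle of tool z axis"""
    o=get_obs();M=R.from_quat(o["ee_rot"]).as_matrix()
    print("t",round(float(o["clock"]),2),"pos",o["ee_pos"].round(4),"toolx",M[:,0].round(3),"tooly",M[:,1].round(3),"toolz",M[:,2].round(3),"yawz",round(float(np.arctan2(M[1,2],M[0,2])),4),"q6",o["joint_pos"].round(2),"F",o["contact_force"].round(1),"op",round(float(o["opening"]),3))
    if target is not None: print("shift",(M.T@(np.array(target)-o["ee_pos"])).round(4))
if __name__=="__main__":
    to([float(v) for v in sys.argv[1:4]] if len(sys.argv)>3 else None)
E
python3 go.py .531 .176 .26
```

```text
t 0.25 pos [0.1749 0.5738 0.2527] toolx [ 0.957 -0.292 -0.   ] tooly [-0.    -0.001 -1.   ] toolz [ 0.292  0.957 -0.001] yawz 1.275 q6 [ 1.22  0.09  1.23 -0.    1.82 -0.06] F [ 0.8  0.1 -0.4] op 0.997
shift [ 0.4566 -0.007  -0.2767]
```

```bash
python3 -m pendant '[{"wy":-0.108,"dy":-0.01,"gripper":0},{"wy":-0.108},{"wy":-0.107}]'; python3 go.py .531 .176 .27
```

```text
t 0.25 pos [0.1749 0.5738 0.2527] toolx [ 0.957 -0.292 -0.   ] tooly [-0.    -0.001 -1.   ] toolz [ 0.292  0.957 -0.001] yawz 1.275 q6 [ 1.22  0.09  1.23 -0.    1.82 -0.06] F [ 0.8  0.1 -0.4] op 0.997
shift [ 0.4566 -0.017  -0.2767]$[0]: bad value
```

```bash
python3 -m pendant '[{"dx":0,"dy":-0.01,"dz":0,"wx":0,"wy":-0.108,"wz":0,"gripper":0.0},{"dx":0,"dy":0,"dz":0,"wx":0,"wy":-0.108,"wz":0,"gripper":0.0},{"dx":0,"dy":0,"dz":0,"wx":0,"wy":-0.107,"wz":0,"gripper":0.0}]'; python3 go.py .531 .176 .27
```

```text
clock: 0.55
ee_pos: [0.1749, 0.574, 0.2636]
ee_rot: [-0.707, -0.011, 0.011, 0.707]
contact_force: [0.6, -0.5, 1.1]
opening: 0.51
t 0.55 pos [0.1749 0.574  0.2636] toolx [0.999 0.032 0.   ] tooly [ 0.  0. -1.] toolz [-0.032  0.999  0.   ] yawz 1.6025 q6 [ 1.22  0.09  1.21 -0.    1.84 -0.38] F [ 0.6 -0.5  1.1] op 0.51
shift [ 0.3433 -0.0065 -0.4091]
```

```bash
python3 -m pendant '[{"dx":0.029,"dy":0,"dz":-0.034,"wx":0,"wy":0,"wz":0,"gripper":0.0},{"dx":0.029,"dy":0,"dz":-0.034,"wx":0,"wy":0,"wz":0,"gripper":0.0},{"dx":0.029,"dy":0,"dz":-0.034,"wx":0,"wy":0,"wz":0,"gripper":0.0},{"dx":0.029,"dy":0,"dz":-0.034,"wx":0,"wy":0,"wz":0,"gripper":0.0},{"dx":0.029,"dy":0,"dz":-0.034,"wx":0,"wy":0,"wz":0,"gripper":0.0},{"dx":0.029,"dy":0,"dz":-0.034,"wx":0,"wy":0,"wz":0,"gripper":0.0}]'
python3 -m pendant '[{"dx":0.029,"dy":0,"dz":-0.034,"wx":0,"wy":0,"wz":0,"gripper":0.0},{"dx":0.029,"dy":0,"dz":-0.034,"wx":0,"wy":0,"wz":0,"gripper":0.0},{"dx":0.029,"dy":0,"dz":-0.034,"wx":0,"wy":0,"wz":0,"gripper":0.0},{"dx":0.029,"dy":0,"dz":-0.034,"wx":0,"wy":0,"wz":0,"gripper":0.0},{"dx":0.029,"dy":0,"dz":-0.034,"wx":0,"wy":0,"wz":0,"gripper":0.0},{"dx":0.025,"dy":0,"dz":-0.034,"wx":0,"wy":0,"wz":0,"gripper":0.0}]'
python3 go.py .531 .176 .27
python3 - <<'E'
from h import *
import pickle
c=cam("wrist"); pickle.dump(c,open("w1.pkl","wb")); crop(c,(0,0,560,420),1.4,"w1.png")
E
```

```text
clock: 1.15
ee_pos: [0.3552, 0.3733, 0.2633]
ee_rot: [-0.707, -0.01, 0.01, 0.707]
contact_force: [1.1, 0.7, -0.3]
opening: -0.005
clock: 1.75
ee_pos: [0.531, 0.1738, 0.2631]
ee_rot: [-0.707, -0.01, 0.01, 0.707]
contact_force: [0.5, 0.1, 0.9]
opening: -0.0
t 1.75 pos [0.531  0.1738 0.2631] toolx [ 1.     0.027 -0.   ] tooly [-0.  0. -1.] toolz [-0.027  1.     0.   ] yawz 1.5977 q6 [ 0.26 -0.02  1.33  0.    1.83 -1.34] F [0.5 0.1 0.9] op -0.0
shift [ 0.0001 -0.0069  0.0022]
```

View pics/w1.png

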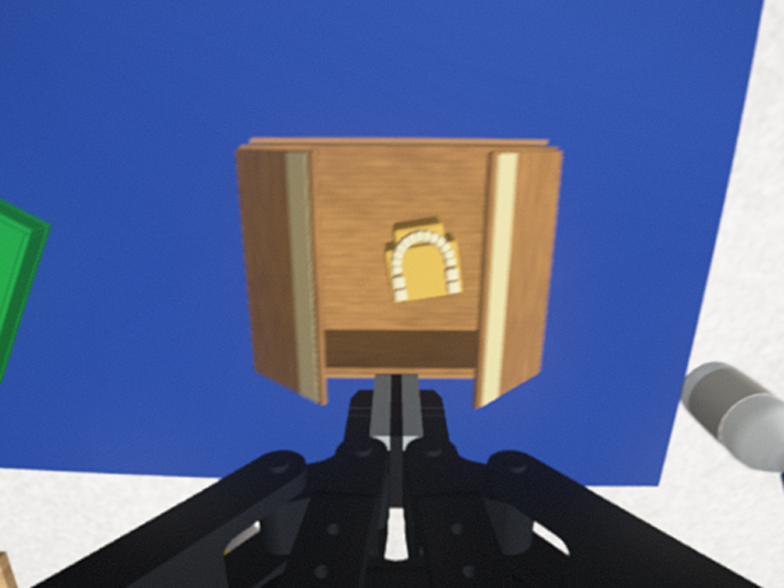

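The wrist view shows the slot clear between the flaps. The model stands at about (425,262), nose towards the top of the picture (-x). I'll zoom in to fit its pose and check the carton outline against my fit.

```bash
python3 - <<'E'
from h import *
import pickle
from fit import carton_pts
c=pickle.load(open("w1.pkl","rb"));p=np.load("carton.npy")
crop(c,(265,145,345,225),7,"wm.png")
im=cv2.resize(c["pixels"][:,:,::-1],None,fx=1.4,fy=1.4)
for k,P in carton_pts(p).items():
    u=proj(c,P)[0]*1.4; cv2.circle(im,(int(u[0]),int(u[1])),4,(0,0,255) if k[-1]in('l','r') else (0,255,0) if k[-1] else (255,255,0),1)
cv2.imwrite("pics/wov.png",im)
E
```

```text
carton [0.5312 0.1757 0.0268 0.8201 0.7786]
[[0.3, 1.7], [-1.0, 0.5], [0.6, 2.1], [1.1, 0.7], [0.1, 0.4], [-0.1, 1.0], [-0.4, -0.1], [3.6, -3.7], [-0.4, 0.1], [-1.7, -0.3], [-0.6, 0.4], [0.4, 0.7], [-0.2, 0.1], [0.4, 0.6], [-1.0, -0.8], [-0.3, 0.9], [-1.8, -0.3], [0.7, -0.6], [-0.4, -0.7]]
pan [ 0.5591 -0.1971 -0.4821]
[[-0.1, -0.4], [-0.3, -0.6], [-1.2, -0.1], [-1.0, 1.2], [-1.0, -0.5], [-0.3, -0.5], [0.5, -0.3], [-0.1, -1.2]]
```

View pics/wm.png

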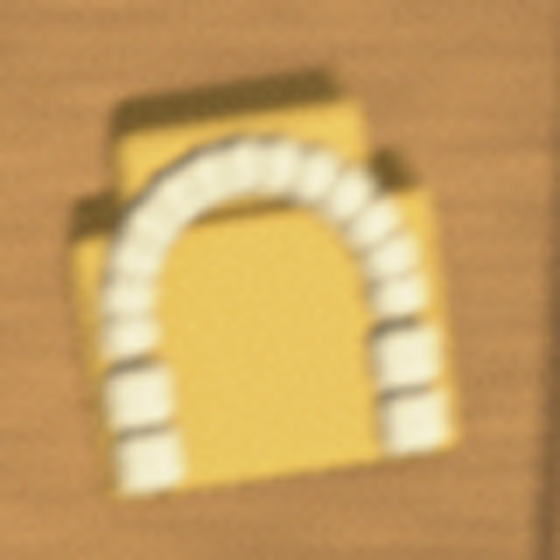

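View pics/wov.png

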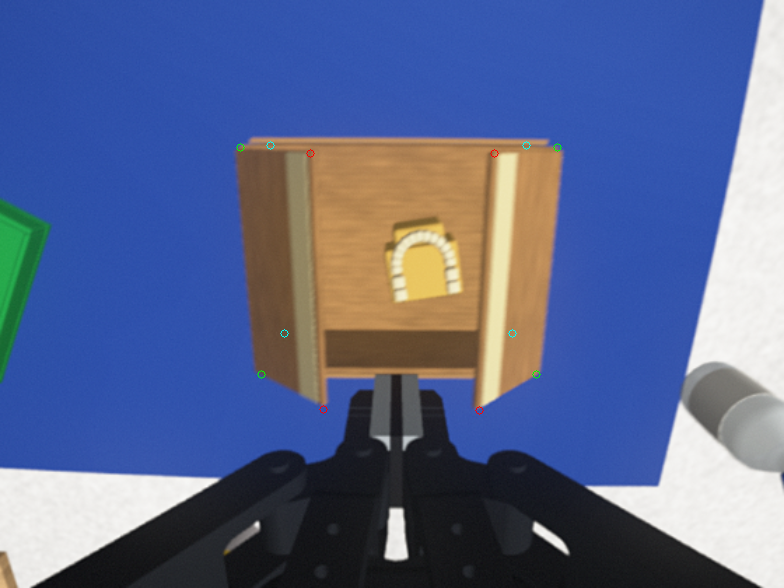

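```bash
python3 - <<'E'
from h import *
import pickle
from scipy.optimize import least_squares
c=pickle.load(open("w1.pkl","rb"))
uv=(np.array([(118,495),(460,440),(75,242),(428,185),(118,138),(357,100)],float)+.5)/7-.5+[265,145]
L=np.array([(27,-26),(27,26),(-13,-26),(-13,26),(-27,-18),(-27,18)])/1000
def W(p): 
    a=p[2];return np.c_[p[0]+L@[np.cos(a),-np.sin(a)],p[1]+L@[np.sin(a),np.cos(a)],np.full(6,.038)]
f=least_squares(lambda p:(proj(c,W(p))-uv).ravel(),[.52,.18,0])
print(f.x.round(4));print(f.fun.reshape(-1,2).round(1).tolist()); np.save("model.npy",f.x)
E
python3 go.py .533 .184 .115
```

```text
[0.5355 0.1934 0.1874]
[[-0.5, 1.3], [1.0, 1.4], [-0.9, -0.3], [0.7, -0.5], [-1.4, -0.6], [1.0, -1.0]]
t 1.8 pos [0.5338 0.1688 0.2623] toolx [1.    0.022 0.001] tooly [ 0.001 -0.004 -1.   ] toolz [-0.022  1.    -0.004] yawz 1.5925 q6 [ 0.25 -0.02  1.32 -0.    1.83 -1.35] F [-0.9 -5.3 -0.5] op -0.003
shift [-0.0006  0.1472  0.0158]
```

```bash
python3 -m pendant '[{"dx":0,"dy":0.04,"dz":0,"wx":0,"wy":0,"wz":0,"gripper":0.0},{"dx":0,"dy":0.04,"dz":0,"wx":0,"wy":0,"wz":0,"gripper":0.0},{"dx":0,"dy":0.04,"dz":0,"wx":0,"wy":0,"wz":0,"gripper":0.0},{"dx":0,"dy":0.026,"dz":0,"wx":0,"wy":0,"wz":0,"gripper":0.0},{"dx":0,"dy":0,"dz":0,"wx":0,"wy":0,"wz":0,"gripper":0.0}]'
python3 go.py .533 .300 .115
```

```text
clock: 2.3
ee_pos: [0.5272, 0.1749, 0.1119]
ee_rot: [0.708, 0.006, -0.013, -0.706]
contact_force: [0.2, 0.0, -0.0]
opening: -0.002
t 2.3 pos [0.5272 0.1749 0.1119] toolx [ 1.     0.027 -0.009] tooly [-0.009 -0.002 -1.   ] toolz [-0.027  1.    -0.002] yawz 1.5979 q6 [ 0.26 -0.    1.58  0.    1.58 -1.34] F [ 0.2  0.  -0. ] op -0.002
shift [ 0.0092 -0.0034  0.1249]
```

```bash
python3 -m pendant '[{"dx":0,"dy":0,"dz":0.015,"wx":0,"wy":0,"wz":0,"gripper":0.0},{"dx":0,"dy":0,"dz":0.015,"wx":0,"wy":0,"wz":0,"gripper":0.0},{"dx":0,"dy":0,"dz":0.015,"wx":0,"wy":0,"wz":0,"gripper":0.0},{"dx":0,"dy":0,"dz":0.015,"wx":0,"wy":0,"wz":0,"gripper":0.0},{"dx":0,"dy":0,"dz":0.015,"wx":0,"wy":0,"wz":0,"gripper":0.0},{"dx":0,"dy":0,"dz":0.015,"wx":0,"wy":0,"wz":0,"gripper":0.0},{"dx":0,"dy":0,"dz":0.015,"wx":0,"wy":0,"wz":0,"gripper":0.0},{"dx":0,"dy":0,"dz":0,"wx":0,"wy":0,"wz":0,"gripper":0.0}]'
python3 - <<'E'
from h import *
c=cam("side"); crop(c,(130,100,330,250),4,"d2.png")
E
python3 go.py
```

```text
clock: 3.1
ee_pos: [0.5267, 0.2831, 0.1178]
ee_rot: [-0.707, -0.011, 0.01, 0.707]
contact_force: [0.8, -0.6, 0.3]
opening: -0.002
t 3.15 pos [0.5266 0.282  0.1171] toolx [ 1.     0.029 -0.   ] tooly [-0.  0. -1.] toolz [-0.029  1.     0.   ] yawz 1.6002 q6 [ 0.43  0.1   1.46  0.    1.58 -1.17] F [-0.6 -0.  -0.6] op 0.0
```

View pics/d2.png

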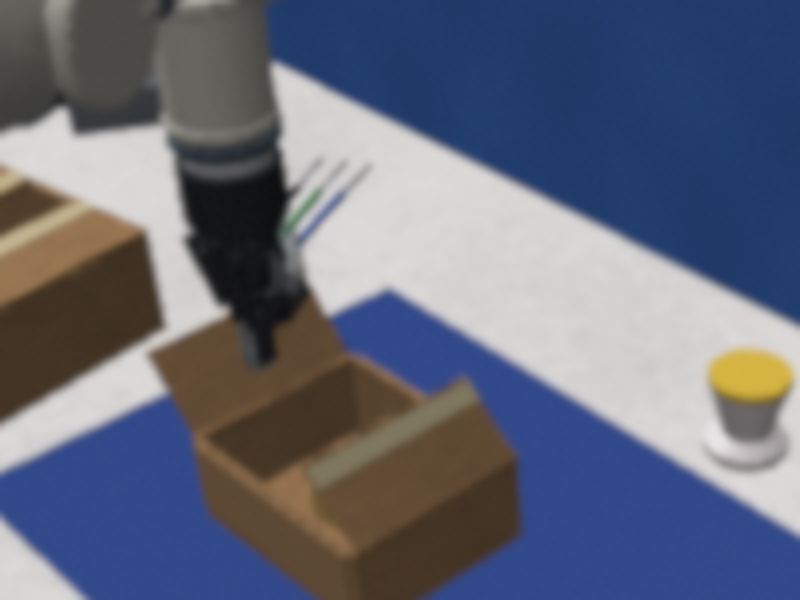

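The left flap is past upright with the finger against it. I'll push it further out.

```bash
python3 -m pendant '[{"dx":0,"dy":0,"dz":0.012,"wx":0,"wy":0,"wz":0,"gripper":0.0},{"dx":0,"dy":0,"dz":0.012,"wx":0,"wy":0,"wz":0,"gripper":0.0},{"dx":0,"dy":0,"dz":0,"wx":0,"wy":0,"wz":0,"gripper":0.0},{"dx":0,"dy":-0.005,"dz":-0.02,"wx":0,"wy":0,"wz":0,"gripper":0.0},{"dx":0,"dy":0,"dz":-0.04,"wx":0,"wy":0,"wz":0,"gripper":0.0},{"dx":0,"dy":0,"dz":-0.04,"wx":0,"wy":0,"wz":0,"gripper":0.0},{"dx":0,"dy":0.005,"dz":-0.03,"wx":0,"wy":0,"wz":0,"gripper":0.0},{"dx":0,"dy":0,"dz":0,"wx":0,"wy":0,"wz":0,"gripper":0.0}]'
python3 go.py .531 .07 .116; python3 - <<'E'
from h import *
c=cam("side"); crop(c,(130,100,330,250),4,"d3.png")
E
```

```text
clock: 3.95
ee_pos: [0.5299, 0.1712, 0.1165]
ee_rot: [0.708, 0.008, -0.009, -0.707]
contact_force: [-0.1, 0.1, -0.9]
opening: 0.001
t 3.95 pos [0.5299 0.1712 0.1165] toolx [ 1.     0.023 -0.001] tooly [-0.001 -0.001 -1.   ] toolz [-0.023  1.    -0.001] yawz 1.5941 q6 [ 0.25 -0.01  1.57 -0.    1.58 -1.34] F [-0.1  0.1 -0.9] op 0.001
shift [-0.0012  0.0007 -0.1012]
```

View pics/d3.png

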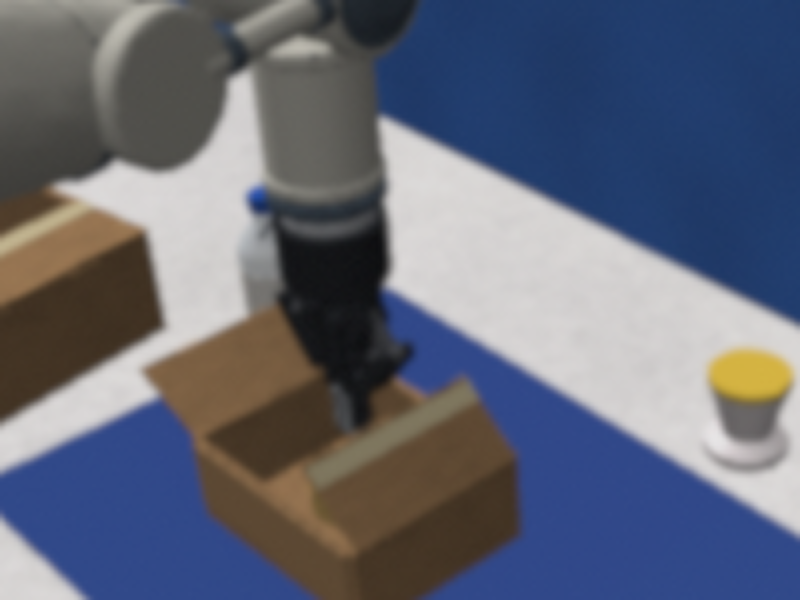

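```bash
python3 -m pendant '[{"dx":0,"dy":0,"dz":-0.016,"wx":0,"wy":0,"wz":0,"gripper":0.0},{"dx":0,"dy":0,"dz":-0.016,"wx":0,"wy":0,"wz":0,"gripper":0.0},{"dx":0,"dy":0,"dz":-0.016,"wx":0,"wy":0,"wz":0,"gripper":0.0},{"dx":0,"dy":0,"dz":-0.016,"wx":0,"wy":0,"wz":0,"gripper":0.0},{"dx":0,"dy":0,"dz":-0.016,"wx":0,"wy":0,"wz":0,"gripper":0.0},{"dx":0,"dy":0,"dz":-0.016,"wx":0,"wy":0,"wz":0,"gripper":0.0},{"dx":0,"dy":0,"dz":-0.016,"wx":0,"wy":0,"wz":0,"gripper":0.0},{"dx":0,"dy":0,"dz":-0.016,"wx":0,"wy":0,"wz":0,"gripper":0.0}]'
python3 -m pendant '[{"dx":0,"dy":0,"dz":0,"wx":0,"wy":0,"wz":0,"gripper":0.0}]'
python3 - <<'E'
from h import *
c=cam("side"); crop(c,(130,100,330,250),4,"d4.png")
E
```

```text
clock: 4.8
ee_pos: [0.5332, 0.0456, 0.1169]
ee_rot: [-0.707, -0.01, 0.01, 0.707]
contact_force: [-0.5, 2.2, 0.0]
opening: 0.001
clock: 4.9
ee_pos: [0.5331, 0.0443, 0.1163]
ee_rot: [0.707, 0.008, -0.009, -0.707]
contact_force: [0.1, 0.6, 0.4]
opening: -0.001
```

View pics/d4.png

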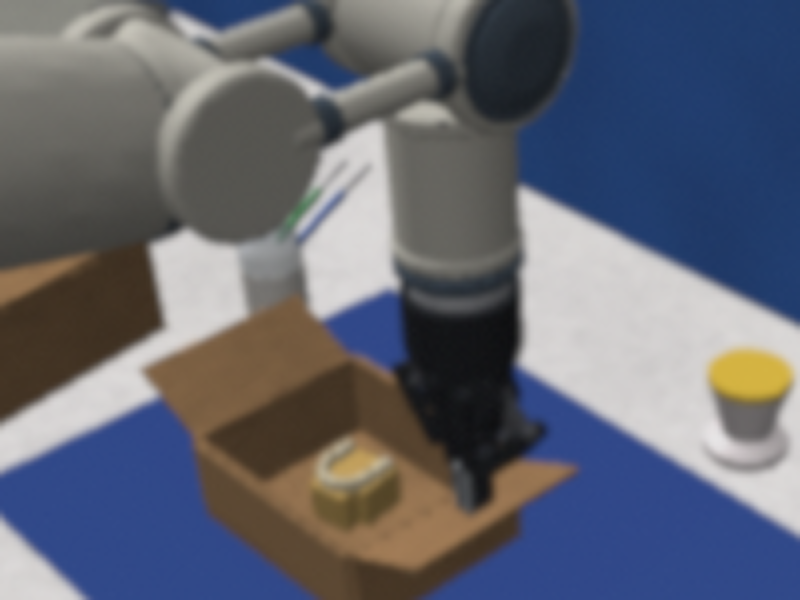

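```bash
python3 -m pendant '[{"dx":0,"dy":-0.02,"dz":0.01,"wx":0,"wy":0,"wz":0,"gripper":0.8},{"dx":0,"dy":-0.04,"dz":0.035,"wx":0,"wy":0,"wz":0,"gripper":0.8},{"dx":0,"dy":-0.04,"dz":0.035,"wx":0,"wy":0,"wz":0,"gripper":0.8},{"dx":0,"dy":-0.04,"dz":0.035,"wx":0,"wy":0,"wz":0,"gripper":0.8},{"dx":0,"dy":0,"dz":0.03,"wx":0,"wy":-0.08,"wz":0,"gripper":0.8},{"dx":0,"dy":0,"dz":0,"wx":0,"wy":-0.08,"wz":0,"gripper":0.8},{"dx":0,"dy":0,"dz":0,"wx":0,"wy":0,"wz":0,"gripper":0.8},{"dx":0,"dy":0,"dz":0,"wx":0,"wy":0,"wz":0,"gripper":0.8}]'
python3 -m pendant '[{"dx":0,"dy":0,"dz":0,"wx":0,"wy":0,"wz":0,"gripper":0.8},{"dx":0,"dy":0,"dz":0,"wx":0,"wy":0,"wz":0,"gripper":0.8}]'
python3 - <<'E'
from h import *
import pickle
c=cam("wrist"); pickle.dump(c,open("w2.pkl","wb")); crop(c,(0,0,560,420),1.4,"w2.png")
crop(c,(225,135,345,225),6.5,"wm2.png")
s=cam("scene"); pickle.dump(s,open("s2.pkl","wb"));crop(s,(220,120,360,225),5.5,"s2.png")
E
python3 go.py
```

```text
clock: 5.75
ee_pos: [0.5294, 0.1852, 0.2492]
ee_rot: [0.704, 0.065, -0.066, -0.704]
contact_force: [-0.2, -0.6, -0.3]
opening: 0.799
clock: 5.95
ee_pos: [0.5296, 0.1847, 0.2498]
ee_rot: [0.704, 0.065, -0.066, -0.704]
contact_force: [0.5, -0.4, 0.5]
opening: 0.798
t 6.05 pos [0.5297 0.1848 0.25  ] toolx [ 0.983  0.185 -0.   ] tooly [-0. -0. -1.] toolz [-0.185  0.983 -0.   ] yawz 1.7566 q6 [ 0.28 -0.01  1.34 -0.    1.81 -1.48] F [ 0.  -0.5  0.4] op 0.801
```

View pics/w2.png

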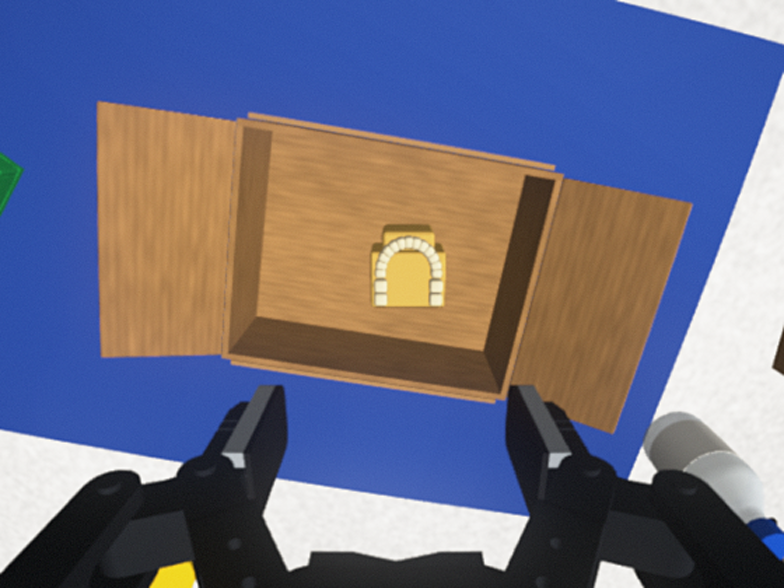

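View pics/wm2.png

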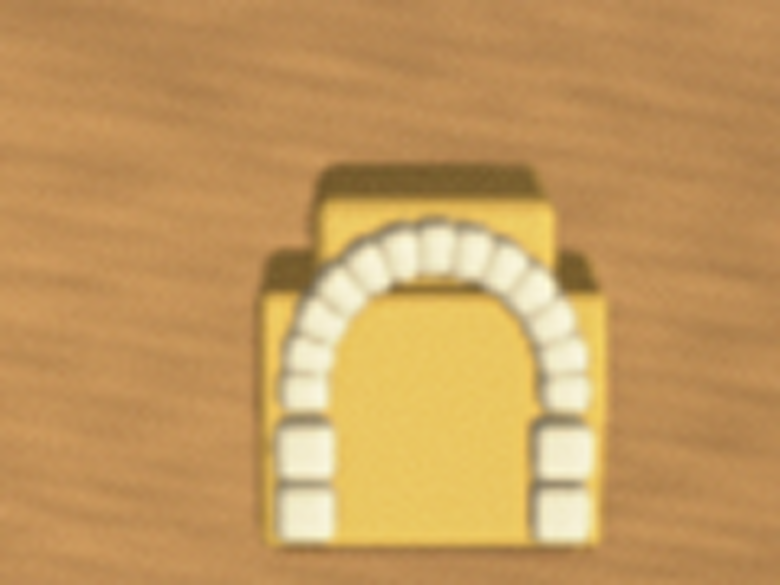

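View pics/s2.png

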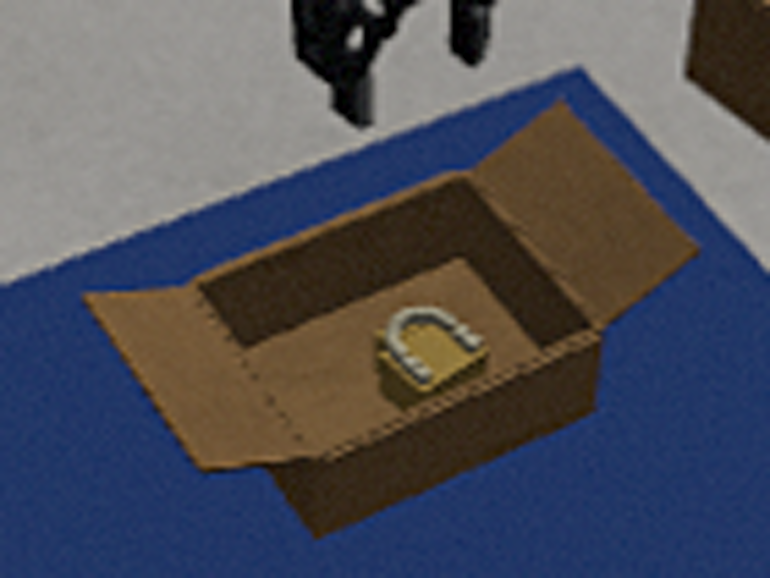

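```bash
python3 - <<'E' | grep -v '^\[\[\|^carton \|^pan'
from h import *
import pickle
from fit import carton_pts,px
from scipy.optimize import least_squares
c=pickle.load(open("w2.pkl","rb"));s=pickle.load(open("s2.pkl","rb"));p=np.load("carton.npy")
K=[(-1,'r'),(1,'r'),(-1,'l'),(1,'l')]
uw=px([(98,102),(101,357),(691,205),(613,432)],0,0,1.4); us=px([(85,295),(203,468),(560,100),(698,247)],220,120,5.5)
def r(a):
    o=carton_pts([*p[:3],*a]);P=[o[k] for k in K]; return np.concatenate([proj(c,P)-uw,proj(s,P)-us])
f=least_squares(lambda a:r(a).ravel(),[2.4,2.4]);print("flaps L,R",f.x,f.fun.round(1).tolist())
uv=px([(270,547),(598,547),(265,293),(603,293),(322,200),(553,200)],225,135,6.5)
L=np.array([(27,-26),(27,26),(-13,-26),(-13,26),(-27,-18),(-27,18)])/1000
def W(p): 
    a=p[2];return np.c_[p[0]+L@[np.cos(a),-np.sin(a)],p[1]+L@[np.sin(a),np.cos(a)],np.full(6,.038)]
f=least_squares(lambda p:(proj(c,W(p))-uv).ravel(),[.52,.18,0])
print("model",f.x.round(4),f.fun.round(1).tolist()); np.save("model.npy",f.x)
m=f.x
for fx in(0.007,):
  g=[m[0]+fx*np.cos(m[2]),m[1]+fx*np.sin(m[2]),.028+.003]
  from go import to; to(g)
E
```

```text
flaps L,R [2.75053367 2.79262037] [-1.1, 3.5, 0.8, 1.8, -0.8, -0.5, -0.1, 1.2, -0.5, 1.7, 0.1, 2.4, 0.5, 0.6, 1.2, 1.3]
model [0.535  0.1942 0.1841] [-1.1, 0.5, 1.0, 0.5, -1.0, -0.1, 1.5, -0.1, -1.5, -0.3, 1.2, -0.3]
t 6.05 pos [0.5297 0.1848 0.25  ] toolx [ 0.983  0.185 -0.   ] tooly [-0. -0. -1.] toolz [-0.185  0.983 -0.   ] yawz 1.7566 q6 [ 0.28 -0.01  1.34 -0.    1.81 -1.48] F [ 0.  -0.5  0.4] op 0.801
shift [0.014  0.219  0.0083]
```

Both flaps measure about 2.75 rad. I'll align over the model and go down in steps.

```bash
python3 -m pendant '[{"dx":0.014,"dy":0.02,"dz":0.008,"wx":0,"wy":0,"wz":0,"gripper":0.8},{"dx":0,"dy":0.04,"dz":0,"wx":0,"wy":0,"wz":0,"gripper":0.8},{"dx":0,"dy":0.04,"dz":0,"wx":0,"wy":0,"wz":0,"gripper":0.8},{"dx":0,"dy":0.04,"dz":0,"wx":0,"wy":0,"wz":0,"gripper":0.8},{"dx":0,"dy":0,"dz":0,"wx":0,"wy":0,"wz":0,"gripper":0.8},{"dx":0,"dy":0,"dz":0,"wx":0,"wy":0,"wz":0,"gripper":0.8}]'
python3 go.py .5419 .1955 .031
python3 - <<'E'
from h import *
c=cam("wrist"); crop(c,(0,0,560,420),1.4,"w3.png")
E
```

```text
clock: 6.65
ee_pos: [0.5417, 0.1954, 0.1105]
ee_rot: [0.704, 0.065, -0.066, -0.704]
contact_force: [-0.5, 0.5, 1.4]
opening: 0.802
t 6.65 pos [0.5417 0.1954 0.1105] toolx [ 0.983  0.186 -0.001] tooly [-0.001 -0.    -1.   ] toolz [-0.186  0.983 -0.   ] yawz 1.7574 q6 [ 0.29  0.05  1.53 -0.    1.57 -1.47] F [-0.5  0.5  1.4] op 0.802
shift [0.0003 0.0795 0.    ]
```

View pics/w3.png

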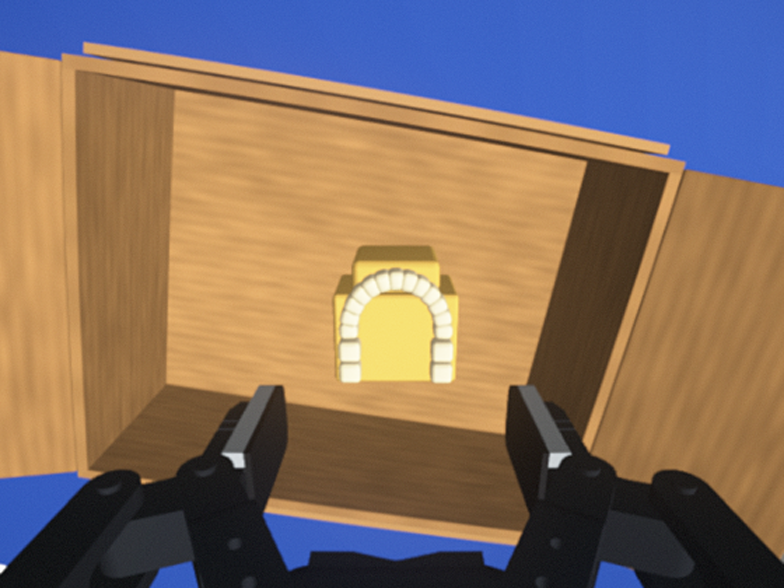

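The model is centred between the pads (both at about x = 396), so I'll go down the rest of the way.

```bash
python3 -m pendant '[{"dx":0,"dy":0.025,"dz":0,"wx":0,"wy":0,"wz":0,"gripper":0.8},{"dx":0,"dy":0.025,"dz":0,"wx":0,"wy":0,"wz":0,"gripper":0.8},{"dx":0,"dy":0.02,"dz":0,"wx":0,"wy":0,"wz":0,"gripper":0.8},{"dx":0,"dy":0.007,"dz":0,"wx":0,"wy":0,"wz":0,"gripper":0.8},{"dx":0,"dy":0,"dz":0,"wx":0,"wy":0,"wz":0,"gripper":0.8}]'
python3 go.py .5419 .1955 .031
python3 - <<'E'
from h import *
c=cam("wrist"); crop(c,(0,0,560,420),1.4,"w4.png")
c=cam("scene");crop(c,(220,100,360,225),5.5,"s4.png")
E
```

```text
clock: 7.2
ee_pos: [0.5426, 0.1959, 0.0347]
ee_rot: [-0.704, -0.067, 0.065, 0.704]
contact_force: [0.7, -0.3, -1.0]
opening: 0.799
t 7.2 pos [0.5426 0.1959 0.0347] toolx [0.983 0.186 0.002] tooly [ 0.002  0.001 -1.   ] toolz [-0.186  0.983  0.   ] yawz 1.7579 q6 [ 0.29  0.1   1.62  0.    1.43 -1.47] F [ 0.7 -0.3 -1. ] op 0.799
shift [-0.0008  0.0037 -0.0003]
```

View pics/w4.png

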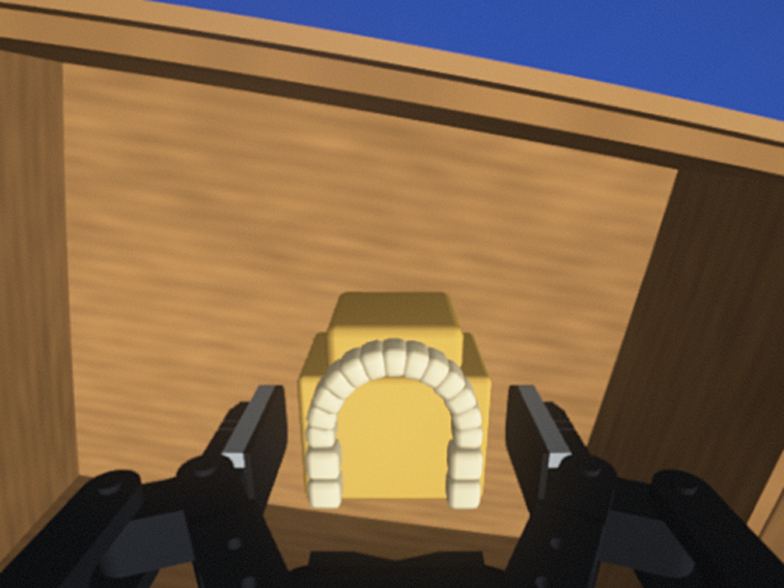

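View pics/s4.png

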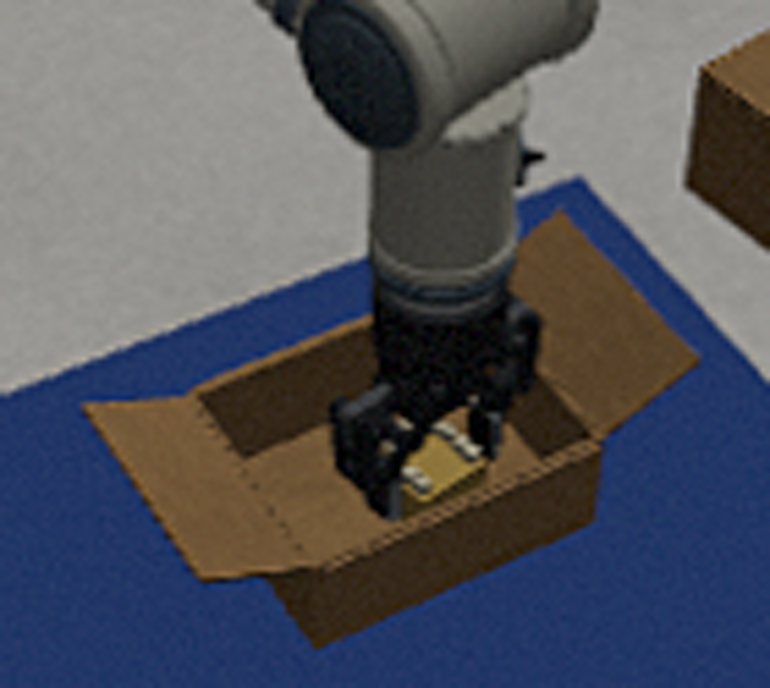

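The pads straddle the side faces evenly. I'll lower 2 mm and close.

```bash
python3 -m pendant '[{"dx":0,"dy":0.001,"dz":0,"wx":0,"wy":0,"wz":0,"gripper":0.8},{"dx":0,"dy":0,"dz":0,"wx":0,"wy":0,"wz":0,"gripper":0.5},{"dx":0,"dy":0,"dz":0,"wx":0,"wy":0,"wz":0,"gripper":0.4},{"dx":0,"dy":0,"dz":0,"wx":0,"wy":0,"wz":0,"gripper":0.3},{"dx":0,"dy":0,"dz":0,"wx":0,"wy":0,"wz":0,"gripper":0.3},{"dx":0,"dy":0,"dz":0,"wx":0,"wy":0,"wz":0,"gripper":0.3}]' 45
python3 go.py
python3 -m pendant '[{"dx":0,"dy":-0.01,"dz":0,"wx":0,"wy":0,"wz":0,"gripper":0.3},{"dx":0,"dy":-0.01,"dz":0,"wx":0,"wy":0,"wz":0,"gripper":0.3},{"dx":0,"dy":0,"dz":0,"wx":0,"wy":0,"wz":0,"gripper":0.3},{"dx":0,"dy":0,"dz":0,"wx":0,"wy":0,"wz":0,"gripper":0.3}]'
python3 - <<'E'
from h import *
c=cam("wrist"); crop(c,(0,0,560,420),1.4,"w5.png")
E
```

```text
clock: 7.9
ee_pos: [0.5426, 0.1959, 0.0336]
ee_rot: [-0.704, -0.067, 0.065, 0.704]
contact_force: [0.2, -0.1, 6.2]
opening: 0.599
t 7.9 pos [0.5426 0.1959 0.0336] toolx [0.983 0.186 0.002] tooly [ 0.002  0.001 -1.   ] toolz [-0.186  0.983  0.   ] yawz 1.758 q6 [ 0.29  0.1   1.62 -0.    1.43 -1.47] F [ 0.2 -0.1  6.2] op 0.599
clock: 8.3
ee_pos: [0.542, 0.1958, 0.0525]
ee_rot: [-0.704, -0.066, 0.066, 0.704]
contact_force: [0.5, 0.2, -1.6]
opening: 0.598
```

View pics/w5.png

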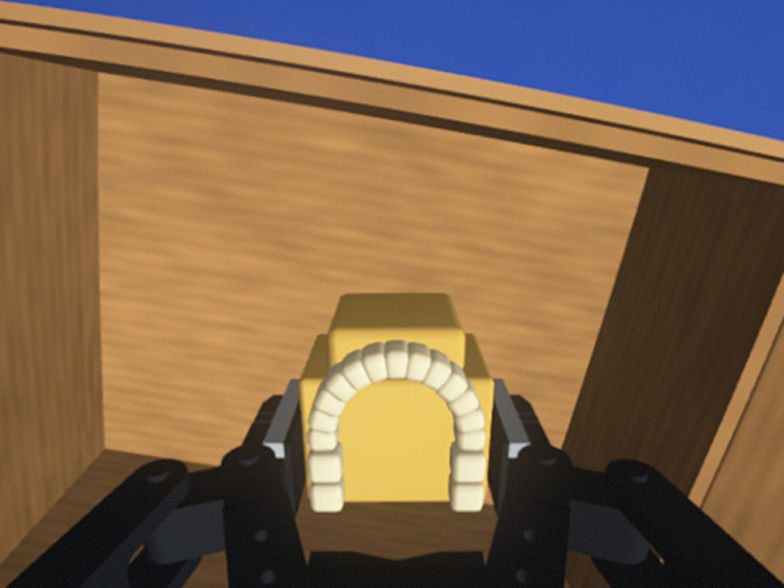

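The model is held level with the opening at 0.60. Next I lift it clear of the rim.

```bash
python3 -m pendant '[{"dx":0,"dy":-0.02,"dz":0,"wx":0,"wy":0,"wz":0,"gripper":0.3},{"dx":0,"dy":-0.025,"dz":0,"wx":0,"wy":0,"wz":0,"gripper":0.3},{"dx":0,"dy":-0.025,"dz":0,"wx":0,"wy":0,"wz":0,"gripper":0.3},{"dx":0,"dy":-0.025,"dz":0,"wx":0,"wy":0,"wz":0,"gripper":0.3},{"dx":0,"dy":-0.025,"dz":0,"wx":0,"wy":0,"wz":0,"gripper":0.3},{"dx":0,"dy":-0.02,"dz":0,"wx":0,"wy":0,"wz":0,"gripper":0.3},{"dx":0,"dy":0,"dz":0,"wx":0,"wy":0,"wz":0,"gripper":0.3}]'
python3 - <<'E'
from h import *
c=cam("side"); crop(c,(150,80,350,230),4,"d5.png")
E
python3 go.py .565 -.197 .19
```

```text
clock: 9.05
ee_pos: [0.543, 0.196, 0.1954]
ee_rot: [-0.704, -0.068, 0.064, 0.704]
contact_force: [1.2, 0.5, -1.2]
opening: 0.6
t 9.1 pos [0.5424 0.1959 0.1931] toolx [0.983 0.186 0.002] tooly [ 0.002  0.001 -1.   ] toolz [-0.186  0.983  0.   ] yawz 1.7579 q6 [ 0.29  0.02  1.41 -0.    1.71 -1.47] F [-0.4  0.1 -1.1] op 0.602
shift [-0.0509  0.0028 -0.3902]
```

View pics/d5.png

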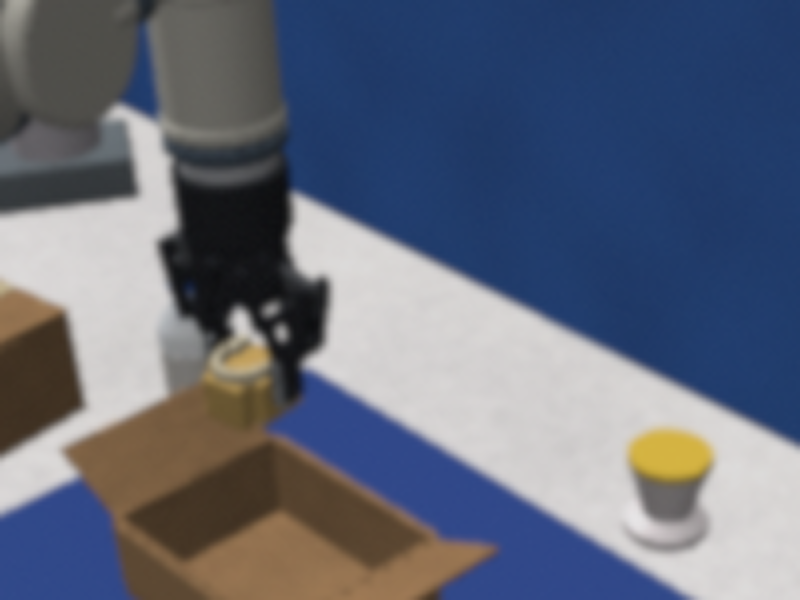

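```bash
python3 -m pendant '[{"dx":-0.003,"dy":0,"dz":-0.015,"wx":0,"wy":0,"wz":0,"gripper":0.3},{"dx":-0.003,"dy":0,"dz":-0.025,"wx":0,"wy":0,"wz":0,"gripper":0.3},{"dx":-0.003,"dy":0,"dz":-0.025,"wx":0,"wy":0,"wz":0,"gripper":0.3},{"dx":-0.003,"dy":0,"dz":-0.025,"wx":0,"wy":0,"wz":0,"gripper":0.3},{"dx":-0.003,"dy":0,"dz":-0.025,"wx":0,"wy":0,"wz":0,"gripper":0.3},{"dx":-0.003,"dy":0,"dz":-0.025,"wx":0,"wy":0,"wz":0,"gripper":0.3},{"dx":-0.003,"dy":0,"dz":-0.025,"wx":0,"wy":0,"wz":0,"gripper":0.3},{"dx":-0.003,"dy":0,"dz":-0.025,"wx":0,"wy":0,"wz":0,"gripper":0.3}]'
python3 -m pendant '[{"dx":-0.004,"dy":0,"dz":-0.025,"wx":0,"wy":0,"wz":0,"gripper":0.3},{"dx":-0.004,"dy":0,"dz":-0.025,"wx":0,"wy":0,"wz":0,"gripper":0.3},{"dx":-0.004,"dy":0,"dz":-0.025,"wx":0,"wy":0,"wz":0,"gripper":0.3},{"dx":-0.004,"dy":0,"dz":-0.025,"wx":0,"wy":0,"wz":0,"gripper":0.3},{"dx":-0.004,"dy":0,"dz":-0.025,"wx":0,"wy":0,"wz":0,"gripper":0.3},{"dx":-0.004,"dy":0,"dz":-0.025,"wx":0,"wy":0,"wz":0,"gripper":0.3},{"dx":-0.003,"dy":0,"dz":-0.025,"wx":0,"wy":0,"wz":0,"gripper":0.3},{"dx":0,"dy":0,"dz":-0.01,"wx":0,"wy":0,"wz":0,"gripper":0.3}]'
python3 -m pendant '[{"dx":0,"dy":0,"dz":0,"wx":0,"wy":0.05,"wz":0,"gripper":0.3},{"dx":0,"dy":0,"dz":0,"wx":0,"wy":0.1,"wz":0,"gripper":0.3},{"dx":0,"dy":0,"dz":0,"wx":0,"wy":0.1,"wz":0,"gripper":0.3},{"dx":0,"dy":0,"dz":0,"wx":0,"wy":0.1,"wz":0,"gripper":0.3},{"dx":0,"dy":0,"dz":0,"wx":0,"wy":0.1,"wz":0,"gripper":0.3},{"dx":0,"dy":0,"dz":0,"wx":0,"wy":0.1,"wz":0,"gripper":0.3},{"dx":0,"dy":0,"dz":0,"wx":0,"wy":0.1,"wz":0,"gripper":0.3},{"dx":0,"dy":0,"dz":0,"wx":0,"wy":0,"wz":0,"gripper":0.3}]'
python3 go.py .565 -.200 .06
python3 - <<'E'
from h import *
import pickle
c=cam("wrist"); pickle.dump(c,open("w6.pkl","wb"))
im=cv2.resize(c["pixels"][:,:,::-1],None,fx=1.4,fy=1.4)
for P in boxpts(.5591,-.1971,-.4821,.16,.14,0,.025)[4:]:
    u=proj(c,P)[0]*1.4; cv2.circle(im,(int(u[0]),int(u[1])),4,(0,0,255),1)
cv2.imwrite("pics/w6.png",im)
E
```

```text
clock: 9.9
ee_pos: [0.5526, 0.0026, 0.1896]
ee_rot: [-0.704, -0.065, 0.067, 0.704]
contact_force: [-0.4, 1.2, -1.0]
opening: 0.596
clock: 10.7
ee_pos: [0.5601, -0.1848, 0.1896]
ee_rot: [-0.704, -0.064, 0.066, 0.704]
contact_force: [-0.4, 0.3, -1.1]
opening: 0.6
clock: 11.5
ee_pos: [0.561, -0.182, 0.1907]
ee_rot: [-0.688, 0.163, -0.162, 0.688]
contact_force: [0.1, 0.3, -0.9]
opening: 0.598
t 11.5 pos [ 0.561  -0.182   0.1907] toolx [ 0.895 -0.447 -0.002] tooly [-0.002  0.001 -1.   ] toolz [ 0.447  0.895 -0.   ] yawz 1.1074 q6 [-0.37  0.06  1.37  0.    1.71 -1.48] F [ 0.1  0.3 -0.9] op 0.598
shift [ 0.012   0.1306 -0.0143]
```

View pics/w6.png

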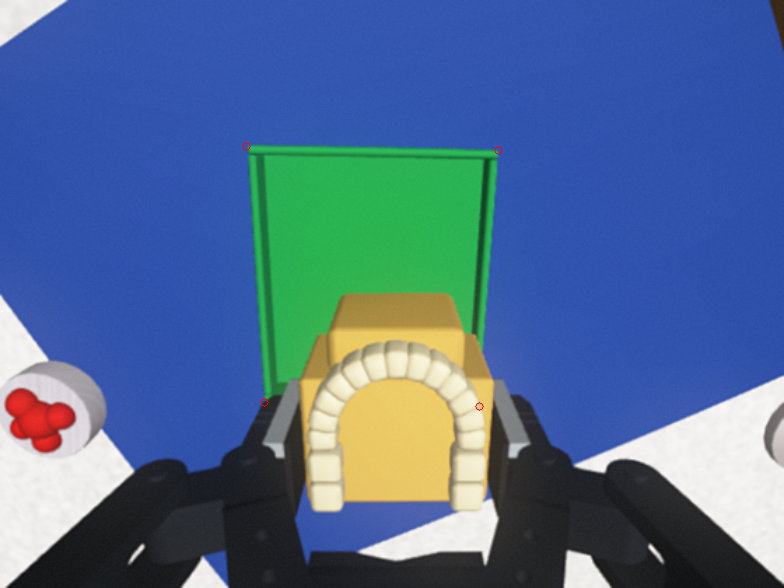

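The pan fit agrees with its picture to within 2 px. I'll move over its centre and go down.

```bash
python3 -m pendant '[{"dx":0.012,"dy":0.01,"dz":-0.014,"wx":0,"wy":0,"wz":0,"gripper":0.3},{"dx":0,"dy":0.025,"dz":0,"wx":0,"wy":0,"wz":0,"gripper":0.3},{"dx":0,"dy":0.025,"dz":0,"wx":0,"wy":0,"wz":0,"gripper":0.3},{"dx":0,"dy":0.025,"dz":0,"wx":0,"wy":0,"wz":0,"gripper":0.3},{"dx":0,"dy":0.025,"dz":0,"wx":0,"wy":0,"wz":0,"gripper":0.3},{"dx":0,"dy":0.02,"dz":0,"wx":0,"wy":0,"wz":0,"gripper":0.3},{"dx":0,"dy":0,"dz":0,"wx":0,"wy":0,"wz":0,"gripper":0.3},{"dx":0,"dy":0,"dz":0,"wx":0,"wy":0,"wz":0,"gripper":0.3}]'
python3 go.py .565 -.200 .0355
python3 -m pendant '[{"dx":0,"dy":0.008,"dz":0,"wx":0,"wy":0,"wz":0,"gripper":0.3},{"dx":0,"dy":0.006,"dz":0,"wx":0,"wy":0,"wz":0,"gripper":0.3},{"dx":0,"dy":0.004,"dz":0,"wx":0,"wy":0,"wz":0,"gripper":0.3},{"dx":0,"dy":0,"dz":0,"wx":0,"wy":0,"wz":0,"gripper":0.3},{"dx":0,"dy":0,"dz":0,"wx":0,"wy":0,"wz":0,"gripper":0.3}]'
python3 go.py .565 -.200 .0355
```

```text
clock: 12.35
ee_pos: [0.5657, -0.2005, 0.0616]
ee_rot: [-0.688, 0.162, -0.161, 0.688]
contact_force: [0.7, 1.3, -0.5]
opening: 0.599
t 12.35 pos [ 0.5657 -0.2005  0.0616] toolx [ 0.895 -0.446 -0.001] tooly [-0.001  0.    -1.   ] toolz [ 0.446  0.895 -0.   ] yawz 1.1087 q6 [-0.4   0.14  1.52 -0.    1.48 -1.51] F [ 0.7  1.3 -0.5] op 0.599
shift [-0.0008  0.0261  0.0002]
clock: 12.85
ee_pos: [0.5661, -0.2001, 0.0443]
ee_rot: [0.688, -0.162, 0.162, -0.688]
contact_force: [0.2, 0.4, -1.7]
opening: 0.602
t 12.85 pos [ 0.5661 -0.2001  0.0443] toolx [ 0.895 -0.446  0.   ] tooly [ 0. -0. -1.] toolz [ 0.446  0.895 -0.   ] yawz 1.1082 q6 [-0.4   0.15  1.54 -0.    1.45 -1.5 ] F [ 0.2  0.4 -1.7] op 0.602
shift [-0.001   0.0088 -0.0004]
```

Now 2 mm steps, watching the force for contact.

```bash
python3 -m pendant '[{"dx":0,"dy":0.002,"dz":0,"wx":0,"wy":0,"wz":0,"gripper":0.3},{"dx":0,"dy":0.002,"dz":0,"wx":0,"wy":0,"wz":0,"gripper":0.3},{"dx":0,"dy":0.002,"dz":0,"wx":0,"wy":0,"wz":0,"gripper":0.3},{"dx":0,"dy":0,"dz":0,"wx":0,"wy":0,"wz":0,"gripper":0.3}]'
python3 -m pendant '[{"dx":0,"dy":0.0015,"dz":0,"wx":0,"wy":0,"wz":0,"gripper":0.3},{"dx":0,"dy":0,"dz":0,"wx":0,"wy":0,"wz":0,"gripper":0.3}]'
```

```text
clock: 13.25
ee_pos: [0.5658, -0.2, 0.0377]
ee_rot: [-0.688, 0.162, -0.162, 0.688]
contact_force: [-0.3, -0.1, -0.1]
opening: 0.601
clock: 13.45
ee_pos: [0.5659, -0.2001, 0.0364]
ee_rot: [-0.688, 0.162, -0.162, 0.688]
contact_force: [0.4, -0.2, -1.1]
opening: 0.596
```

```bash
python3 -m pendant '[{"dx":0,"dy":0.0015,"dz":0,"wx":0,"wy":0,"wz":0,"gripper":0.3},{"dx":0,"dy":0,"dz":0,"wx":0,"wy":0,"wz":0,"gripper":0.3}]'
python3 - <<'E'
from h import *
c=cam("side"); crop(c,(240,190,400,330),4.2,"d6.png")
E
```

```text
clock: 13.65
ee_pos: [0.566, -0.2001, 0.0349]
ee_rot: [-0.688, 0.162, -0.162, 0.688]
contact_force: [-0.3, -0.2, -1.9]
opening: 0.596
```

View pics/d6.png

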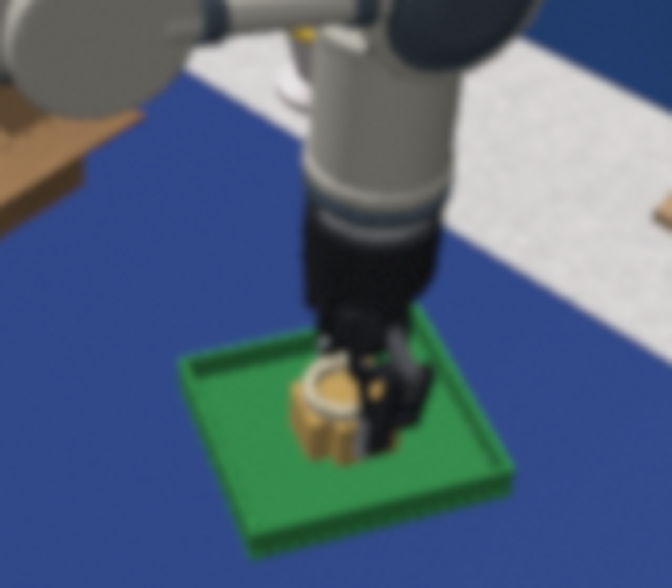

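```bash
python3 -m pendant '[{"dx":0,"dy":0.001,"dz":0,"wx":0,"wy":0,"wz":0,"gripper":0.3},{"dx":0,"dy":0,"dz":0,"wx":0,"wy":0,"wz":0,"gripper":0.3}]'
python3 -m pendant '[{"dx":0,"dy":0.001,"dz":0,"wx":0,"wy":0,"wz":0,"gripper":0.3},{"dx":0,"dy":0,"dz":0,"wx":0,"wy":0,"wz":0,"gripper":0.3}]'
```

```text
clock: 13.9
ee_pos: [0.5662, -0.2002, 0.0346]
ee_rot: [0.688, -0.162, 0.162, -0.688]
contact_force: [0.3, -0.7, 0.9]
opening: 0.601
clock: 14.1
ee_pos: [0.5662, -0.2002, 0.0346]
ee_rot: [0.688, -0.162, 0.162, -0.688]
contact_force: [-3.7, 0.7, 6.2]
opening: 0.599
```

That is contact: 6 N at z = 0.0346, as predicted. I'll release slowly and then go straight up.

```bash
python3 -m pendant '[{"dx":0,"dy":0,"dz":0,"wx":0,"wy":0,"wz":0,"gripper":0.62},{"dx":0,"dy":0,"dz":0,"wx":0,"wy":0,"wz":0,"gripper":0.66},{"dx":0,"dy":0,"dz":0,"wx":0,"wy":0,"wz":0,"gripper":0.7},{"dx":0,"dy":0,"dz":0,"wx":0,"wy":0,"wz":0,"gripper":0.75},{"dx":0,"dy":0,"dz":0,"wx":0,"wy":0,"wz":0,"gripper":0.78},{"dx":0,"dy":0,"dz":0,"wx":0,"wy":0,"wz":0,"gripper":0.78}]'
python3 - <<'E'
from h import *
c=cam("wrist"); crop(c,(0,0,560,420),1.4,"w7.png")
E
```

```text
clock: 14.7
ee_pos: [0.566, -0.2001, 0.0331]
ee_rot: [-0.688, 0.162, -0.162, 0.688]
contact_force: [0.4, -0.1, -0.5]
opening: 0.778
```

View pics/w7.png

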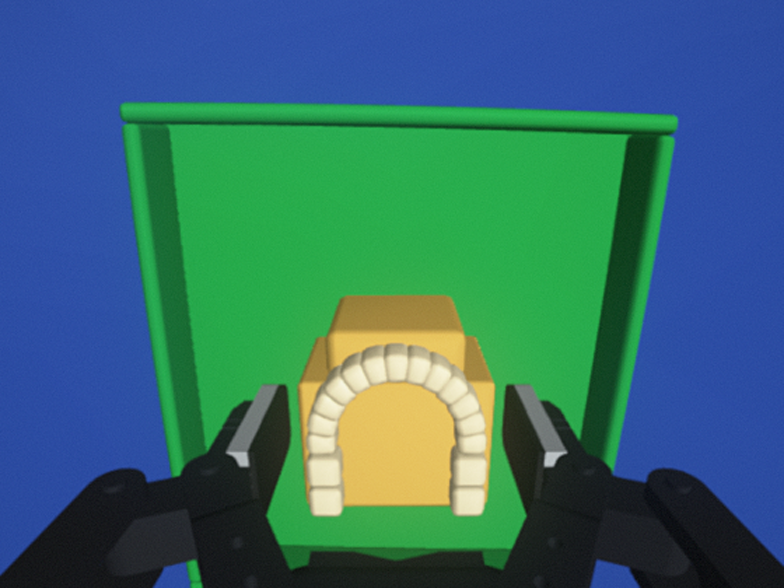

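The model is released, with clear gaps on both sides. I'm raising the gripper straight up.

```bash
python3 -m pendant '[{"dx":0,"dy":-0.01,"dz":0,"wx":0,"wy":0,"wz":0,"gripper":0.78},{"dx":0,"dy":-0.02,"dz":0,"wx":0,"wy":0,"wz":0,"gripper":0.78},{"dx":0,"dy":-0.04,"dz":0,"wx":0,"wy":0,"wz":0,"gripper":0.78},{"dx":0,"dy":-0.04,"dz":0,"wx":0,"wy":0,"wz":0,"gripper":0.78},{"dx":0,"dy":-0.04,"dz":0,"wx":0,"wy":0,"wz":0,"gripper":0.78},{"dx":0,"dy":-0.04,"dz":0,"wx":0,"wy":0,"wz":0,"gripper":0.78},{"dx":0,"dy":0,"dz":0,"wx":0,"wy":0,"wz":0,"gripper":0.78},{"dx":0,"dy":0,"dz":0,"wx":0,"wy":0,"wz":0,"gripper":0.78}]'
python3 -m pendant '[{"dx":0,"dy":0,"dz":0,"wx":0,"wy":0,"wz":0,"gripper":0.78},{"dx":0,"dy":0,"dz":0,"wx":0,"wy":0,"wz":0,"gripper":0.78}]'
python3 - <<'E'
from h import *
import pickle
c=cam("wrist"); pickle.dump(c,open("w8.pkl","wb"));crop(c,(0,0,560,420),1.4,"w8.png"); crop(c,(200,120,370,250),4.7,"wm8.png")
c=cam("scene");pickle.dump(c,open("s8.pkl","wb"));crop(c,(80,110,410,310),2.4,"s8.png")
E
```

```text
clock: 15.55
ee_pos: [0.5666, -0.2003, 0.2255]
ee_rot: [0.688, -0.161, 0.164, -0.688]
contact_force: [-0.4, 0.1, -1.0]
opening: 0.779
clock: 15.75
ee_pos: [0.5654, -0.1999, 0.2211]
ee_rot: [-0.688, 0.163, -0.161, 0.688]
contact_force: [-0.3, -0.3, 0.3]
opening: 0.779
```

View pics/wm8.png

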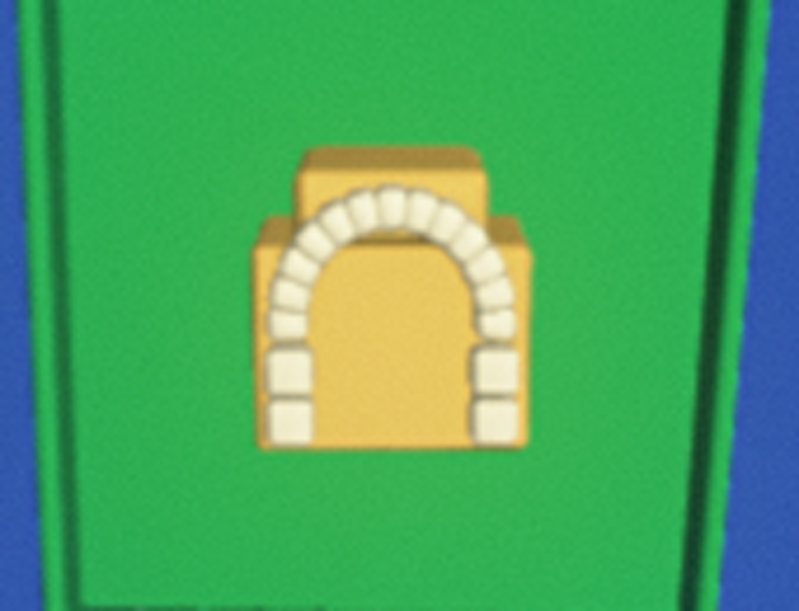

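View pics/s8.png

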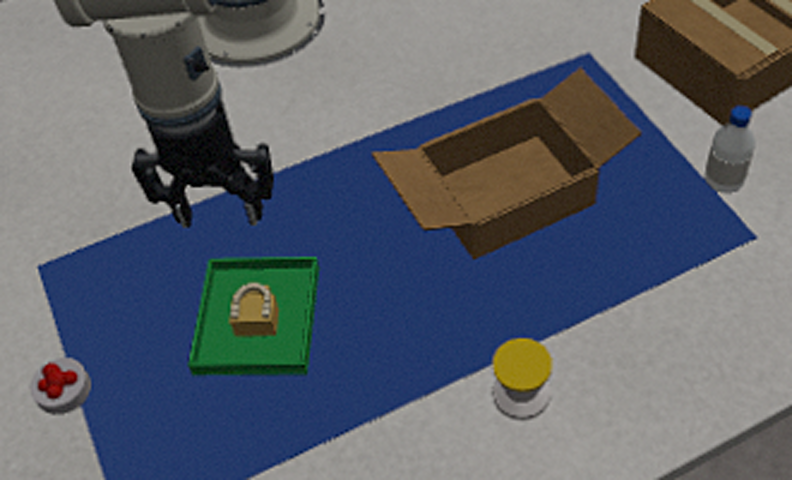

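```bash
python3 - <<'E' | grep -v '^\[\[\|^carton \|^pan'
from h import *
import pickle
from fit import px
from scipy.optimize import least_squares
c=pickle.load(open("w8.pkl","rb"));s=pickle.load(open("s8.pkl","rb"));S0=pickle.load(open("c0.pkl","rb"))[0]
uv=px([(258,448),(528,448),(254,248),(532,248),(298,170),(488,170)],200,120,4.7)
L=np.array([(27,-26),(27,26),(-13,-26),(-13,26),(-27,-18),(-27,18)])/1000
def W(p): 
    a=p[2];return np.c_[p[0]+L@[np.cos(a),-np.sin(a)],p[1]+L@[np.sin(a),np.cos(a)],np.full(6,.039)]
f=least_squares(lambda p:(proj(c,W(p))-uv).ravel(),[.56,-.2,-.46]); m=f.x
d=m[:2]-[.5591,-.1971];a=-.4821
print("model in pan",d@[np.cos(a),np.sin(a)],d@[-np.sin(a),np.cos(a)],"yaw",m[2],f.fun.round(1).tolist())
for n,(x0,y0,x1,y1) in dict(cru=(280,245,315,290),tin=(90,255,122,285),bot=(370,150,400,192)).items():
    print(n,"mean abs diff",cv2.absdiff(s["pixels"][y0:y1,x0:x1],S0["pixels"][y0:y1,x0:x1]).mean())
print(get_obs()["clock"]); hand_in()
E
```

```text
model in pan -7.172664579427028e-05 0.0006054427659414542 yaw -0.46359465689367996 [-0.3, 0.9, 0.2, 0.9, -0.5, -0.6, 0.5, -0.6, -0.9, -0.2, 0.9, -0.2]
cru mean abs diff 4.791957671957672
tin mean abs diff 4.515625
bot mean abs diff 4.444708994708995
15.85
the job is handed in; nothing more can be done
```

The job is handed in at 15.85 s of the 69 s allowed. `hand_in()` gives no verdict, so this rests on my own checks.

**What I did:** With the shut fingers I pushed both flaps of the small carton outward, one after the other. I then gripped the model across its side faces at 45 N, lifted it clear, and carried it level to the green pan. I lowered it in 1–2 mm steps until a contact force of about 6 N, then opened slowly and raised the gripper straight up.

**Last checks:**
- **Flaps:** I measured them at about 2.75 rad (left) and 2.79 rad (right) before the lift. The final scene picture shows both still folded back.
- **Model:** it looks upright and level, under 1 mm from the pan's centre, with the gripper well clear above it. I did not measure its tilt or final height with the cameras. The arm's height at contact matched the model resting on the pan floor.
- **Crucible, wax tin and bottle:** the before and after pictures differ by a mean of about 4–5 grey levels at all three, which I took as noise. I did not measure their positions directly.
- **Disagreements:** none of the checks failed or disagreed. The wrist camera fits for model, pan and carton left errors of about 1–3 pixels.

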